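# Prop open the junction box lid on its stay

## Task

Prop the junction box's lid open on its own stay: swing the lid up by its handle until it leans back by itself, flip the stay that lies inside the box up as far as it goes, then bring the lid forward again and lower it gently, not letting it drop, until it rests on the stay's tip. Let go, and leave the other things on the table where they are.

Things in the scene. Friction and masses are not known exactly. Their poses are not given: they have to be found in the camera images.
- case: Olive-grey metal junction box, fixed to the table: 150 mm deep (its x), 220 wide (its y), 90 high, walls 4; fittings inside reach 42 mm above the table, under the stay 72. Origin: centre of its underside, z up. Lid hinged along its +x rim, lid handle on its -x side. Its +x side faces the robot's right (world -y), up to 27 degrees either way.
- lid (a joint): Lid angle, rad: 0 shut, 1.57 upright, 1.85 leaning back on its stop; turns about the case's +y axis (handle rises, then goes over to the case's +x). Free hinge: before upright it falls shut by its weight, past upright it falls back and rests on the stop. Plate 150 x 220 x 8 mm, about 0.45 kg (varies). Resting on the raised stay it reads about 0.92.
- lid_hinge (a point): Middle of the lid's hinge line on the case's +x rim, 90 mm above the table: (75, 0, 90) mm in the case's frame. Turns with the lid.
- lid_handle (a point): Middle of the lid's grip bar: round steel, 10 mm diameter, 110 mm long, parallel to the hinge, carried by a leg at each end 40 mm out from the lid's free edge. 190 mm from the hinge and 4 mm above the plane of the lid's underside; with the lid shut it is 94 mm above the table, outside the case. The bar can turn between gripping fingers.
- stay (a joint): Stay angle, rad: 0 lying level in the box under the lid (along the case's +y from its pivot), 1.57 upright, 1.75 on its stop just past upright, where it stays by itself; left short of upright it falls back. Turns about the case's +x axis. Steel flat bar, 70 g, 14 mm wide (along the case's x), 8 mm thick, 115 mm from pivot to the end of its round rubber tip.
- stay_pivot (a point): Pivot of the stay: (-5, -70, 76) mm in the case's frame. Fixed in place, turns with the stay.
- stay_grip (a point): Point on the stay's centre line 85 mm from the pivot (30 mm short of the tip), a good place to pinch it across its 14 mm width; when lying it is at (-5, 15, 76) mm in the case's frame. Held in gripping fingers that keep pointing down, the stay lags behind by up to 0.2 rad: carry it on to its stop.
- wrench: Bystander: steel open-ended wrench about 190 mm long lying flat on the table in front of the box (handle side); origin at its underside. Loose; leave it where it is.
- screwdriver: Bystander: screwdriver about 200 mm long lying on the table behind the box (hinge side); origin at its underside. Loose; leave it where it is.
- grease_jar: Bystander: round jar, 68 mm diameter, 85 mm high, standing beside the box; origin at its underside. Loose; leave it where it is.
- relay: Bystander: black relay block 70 x 50 x 45 mm with two copper studs on top, standing beside the box; origin at its underside. Loose; leave it where it is.
- hammer: Bystander: hammer about 280 mm long lying on the left of the table; origin at its underside. Loose; leave it where it is.
- parts_bin: Bystander: open blue bin 160 x 110 x 70 mm on the right of the table; origin at its underside. Loose; leave it where it is.

How it is judged:
By the outcome, as a careful person would: the job done as asked, in the order asked, and still so for the second after the job is handed in, with the robot touching nothing.
It also fails if it takes over 64 s, if anything falls off the work surface, if the arm or the gripper's body presses on something with over 40 N, if the wrist force passes 120 N, or if a joint passes its speed limit or range.

## Robot

A 6-joint arm with a two-finger parallel gripper is mounted at the origin on the work surface. World frame = base frame: x ahead of the robot, y to its left, z up, the work surface at z = 0. Lengths are in m, angles in rad, forces in N, time in s.
With the tool pointing down it reaches from about 0.275 to 0.975 m from the base axis. Payload 8.4 kg.
Tool frame: the origin (TCP) lies on the front face of the gripper's body, between the roots of the fingers; the fingertips stand 88 mm ahead of it and the grasp point (between the pads) lies 69 mm ahead of it (bot.tcp_to_grasp is the distance from the TCP to the grasp point, in m); z points along the fingers, y is the line along which they close (so a half turn about z gives the same grasp; the last joint's range is limited). The gripper opens to 92 mm and grips with 3 to 60 N. Pads are 20 mm wide; open, the fingers measure 128 mm over their backs; the gripper's body (75 mm by 189 mm) begins 69 mm behind the grasp point.
Start: joints at [-1.316, 0.353, 1.633, -0, 1.155, -0.002], TCP at [0.159, -0.605, 0.303] pointing down, gripper open.
Joint ranges: [-2.63, 2.63], [-0.92, 2.1], [0.06, 2.66], [-1.3, 4.44], [0, 2.69], [-3.02, 3.02]. Speed limits (rad/s): [2.22, 2.22, 2.79, 3.14, 3.14, 3.14].

## Interface

Orientations are given as a unit quaternion [w, x, y, z].
In Python, from cell import state, optics, bot gives the robot as it stands.
- The arm moves only by the tool jog_arm, never from a script. Its argument "targets" is one flat list of numbers, 7 for each row, row after row: the shift along the world's x, y, z each as a share of 100 mm, from -1 to 1, then the turn, a rotation vector about the world's x, y, z each as a share of pi/2 rad, from -1 to 1, then the finger opening in mm, from 0 to 91.9. A call has 1 to 12 rows; each row is the pose to reach, as a shift and turn from the pose commanded when the call began; what a row does not reach only later rows make up. A row lasts 1/10 s, in which the tool goes at most 50 mm and 8.59 degrees, less where a joint would pass 70% of its speed; a pose out of reach is approached as far as the arm can. A call with a number of a shift or a turn outside -1 to 1 is refused whole. A call with a gripper value outside its range is refused whole. The fingers move at their own pace and stop on an object; "grip_force" is the grip in N (left out, the last holds). Time passes only in rows, so rows that repeat a pose let the fingers close. It gives the time, the measured TCP pose, the force, the opening and the grip force at its end, in the units of the state.
- state(): the state, without advancing time (a new reading comes with each control period).
- optics.grab_frame(name): name is "side" or "top" or "wrist"; returns the picture (480x640x3 uint8, blue, green, red); there is no depth.
- optics.camera_model(name): a dict with "fx", "fy", "cx", "cy" (pixels), "rvec" (rotation vector, rad) and "tvec" (3), from world to camera coordinates, as OpenCV has them; the wrist camera has in their place "T_tool_cam" (4x4, takes a point from camera to tool coordinates, whose origin is the TCP and whose axes are the flange's). Camera axes: x right, y down, z forward; pixel columns grow to the right and rows downward; lengths in m; the calibration is good to about 2 mm. A picture is of the moment at which its call begins: read the wrist's pose just before it. camera_model takes no time and is no camera call.
- bot.job_done(): hands the job in; it is judged then, once.
The state is a dict: "t": time; "joint_pos": joint angles; "qvel": joint speeds; "effort": joint torques, N m; "eef_pos": TCP position; "tool_rot": TCP orientation; "contact_force": force on the tool from outside, world axes, zero at the start; "torque": the same for the moment, N m; "grip_width": finger opening in m; "grasp_force": force on a finger pad.
Only numpy, scipy, OpenCV 4.12 (cv2) and the standard library are available. Lean on these libraries where they do the work, as an engineer would, in place of code of your own. Each camera call takes 0.05 s, during which the arm holds its last target. There are 200 camera calls.

## Working session

There is one attempt and no reset: what is moved stays moved. The work goes in short steps, Python scripts to look and compute and a tool call to move; the robot and the scene stay as the last step left them, time stands still between calls to the robot, and variables do not carry over. Pictures are saved under pics/ and viewed, at most 10 in all, crops included, and the job is handed in when it is done.

Besides the shell and the picture viewer there is one more tool, called in YAML: its name, and indented under it one key for each argument. jog_arm: Moves the arm, as the interface text tells. Its arguments: {"type":"object","properties":{"targets":{"type":"array"},"grip_force":{"type":"number"}},"required":["targets"]}

```bash
mkdir -p pics; ls
python3 - <<'E'
from cell import state, optics, bot
import cv2
for n in("top","side"):
    cv2.imwrite(f"pics/{n}0.png",optics.grab_frame(n)); print(n,optics.camera_model(n))
print(optics.camera_model("wrist"))
s=state();print(s["t"],s["eef_pos"],s["tool_rot"],bot.tcp_to_grasp,s["grip_width"])
E
```

```text
pics
top {'fx': 521.7910824092102, 'fy': 521.7910824092102, 'cx': 319.8706950458273, 'cy': 241.4272220588183, 'rvec': array([ 2.12413707, -2.17418639,  0.14450847]), 'tvec': array([-0.00529388,  0.59306962,  1.45797013])}
side {'fx': 516.0947838874457, 'fy': 516.0947838874457, 'cx': 308.1740758579472, 'cy': 235.5634801911149, 'rvec': array([ 0.97200081, -2.30847308,  1.19723451]), 'tvec': array([0.40495866, 0.30280511, 1.01717381])}
{'fx': 423.0603004418306, 'fy': 423.0603004418306, 'cx': 323.26764833218266, 'cy': 236.0401592061276, 'T_tool_cam': array([[ 9.00766493e-04, -9.72219600e-01, -2.34068874e-01,
         6.41601594e-02],
       [ 9.99999132e-01,  1.10087137e-03, -7.24244134e-04,
         1.72098711e-04],
       [ 9.61804064e-04, -2.34068019e-01,  9.72219748e-01,
        -8.01965141e-02],
       [ 0.00000000e+00,  0.00000000e+00,  0.00000000e+00,
         1.00000000e+00]])}
0.1 [ 0.15864303 -0.60419928  0.30206234] [-5.85629838e-04  9.91769056e-01  1.28038241e-01 -7.24525117e-05] 0.0694 0.09176169024110728
```

View pics/top0.png

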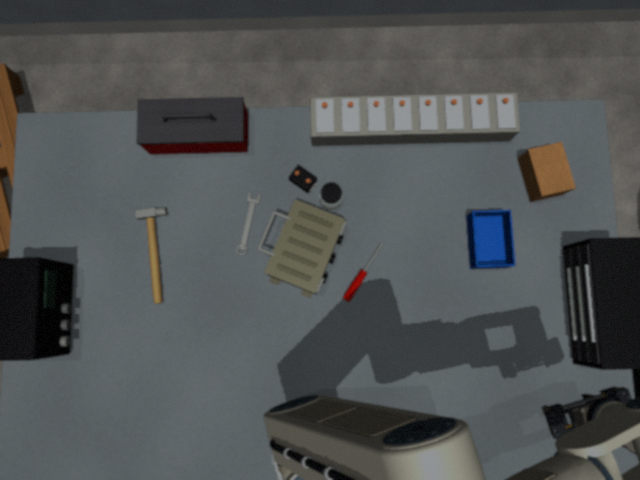

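View pics/side0.png

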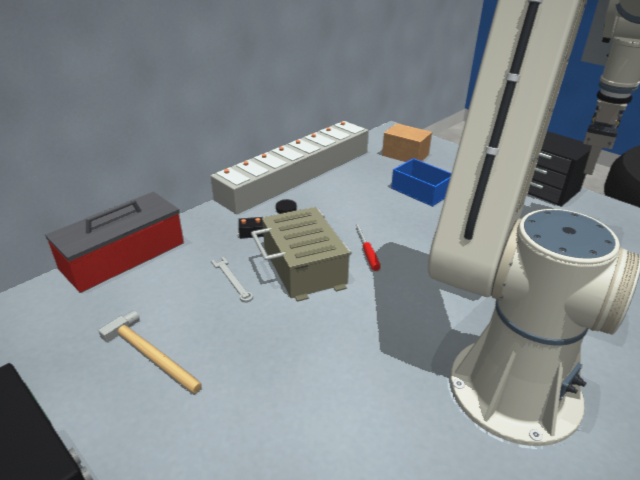

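The top view shows the box at about (305,247), with its handle bar running from about (277,212) to (260,250). The wrench is on the left, the screwdriver at (360,272), and the jar and relay above the box. Next I cast these pixels for a rough pose.

```bash
cat > h.py <<'E'
import numpy as np, cv2
from scipy.spatial.transform import Rotation as R
from cell import state, optics, bot
def Rq(q): return R.from_quat(np.r_[q[1:],q[0]])
def cam(name,s=None):
    m=optics.camera_model(name); K=np.array([[m['fx'],0,m['cx']],[0,m['fy'],m['cy']],[0,0,1]])
    if name=="wrist":
        T=np.eye(4);T[:3,:3]=Rq(s['tool_rot']).as_matrix();T[:3,3]=s['eef_pos'];T=T@m['T_tool_cam']
        return K,T[:3,:3],T[:3,3]
    Rm=cv2.Rodrigues(m['rvec'])[0]; return K,Rm.T,-Rm.T@m['tvec']
def ray(c,px,z):
    K,Rm,o=c; px=np.atleast_2d(px).astype(float)
    d=(Rm@np.linalg.solve(K,np.c_[px,np.ones(len(px))].T)).T
    return o+d*((z-o[2])/d[:,2])[:,None]
def proj(c,P):
    K,Rm,o=c; q=(K@Rm.T@(np.atleast_2d(P)-o).T).T; return q[:,:2]/q[:,2:]
E
python3 - <<'E'
from h import *
c=cam("top")
np.set_printoptions(precision=4,suppress=True)
print(ray(c,[[277,212],[260,250]],.094)); print(ray(c,[[297,201],[345,215],[318,292],[266,275],[305,247]],.098))
s=state();print(Rq(s['tool_rot']).as_matrix())
im=cv2.imread('pics/top0.png');print(im[240,290],im[247,305],im[260,320],im[231,269],im[230,255])
E
```

```text
[[0.6712 0.0986 0.094 ]
 [0.5654 0.1468 0.094 ]]
[[ 0.7003  0.042   0.098 ]
 [ 0.6574 -0.0907  0.098 ]
 [ 0.4459 -0.0109  0.098 ]
 [ 0.4956  0.1304  0.098 ]
 [ 0.5703  0.0222  0.098 ]]
[[ 0.9672  0.254  -0.0003]
 [ 0.254  -0.9672  0.0011]
 [ 0.     -0.0012 -1.    ]]
[69 84 87] [68 86 89] [ 87 105 107] [73 71 67] [102  99  94]
```

jog_arm:
  targets: [0.2,0.3,0.06,0,0,-0.02,90,0.4,0.6,0.12,0,0,-0.04,90,0.6,0.9,0.17,0,0,-0.062,90]

```text
t: 0.4
eef_pos: [0.2191, -0.5134, 0.3194]
tool_rot: [-0.0, 0.997, 0.079, -0.0]
contact_force: [-0.4, -0.9, -0.2]
grip_width: 0.0903
grasp_force: 0.0
```

jog_arm:
  targets: [0.2,0.3,0.06,0,0,-0.02,90,0.4,0.6,0.12,0,0,-0.04,90,0.6,0.9,0.17,0,0,-0.062,90]

```text
t: 0.7
eef_pos: [0.2792, -0.4231, 0.3367]
tool_rot: [-0.0, 1.0, 0.03, -0.0]
contact_force: [1.1, -0.1, -0.3]
grip_width: 0.0906
grasp_force: 0.0
```

jog_arm:
  targets: [0.2,0.3,0.06,0,0,-0.02,90,0.4,0.6,0.12,0,0,-0.04,90,0.6,0.9,0.17,0,0,-0.062,90]

```text
t: 1.0
eef_pos: [0.3392, -0.3331, 0.3538]
tool_rot: [-0.0, 1.0, -0.018, -0.0]
contact_force: [0.1, -1.5, -0.4]
grip_width: 0.0899
grasp_force: 0.0
```

jog_arm:
  targets: [0.2,0.3,0.06,0,0,-0.02,90,0.4,0.6,0.12,0,0,-0.04,90,0.6,0.9,0.17,0,0,-0.062,90]

```text
t: 1.3
eef_pos: [0.3992, -0.2431, 0.3709]
tool_rot: [-0.0, 0.998, -0.067, -0.0]
contact_force: [-0.4, -0.5, -0.0]
grip_width: 0.0899
grasp_force: 0.0
```

jog_arm:
  targets: [0.2,0.3,0.06,0,0,-0.02,90,0.4,0.6,0.12,0,0,-0.04,90,0.6,0.9,0.17,0,0,-0.062,90]

```text
t: 1.6
eef_pos: [0.4592, -0.1531, 0.3879]
tool_rot: [0.0, 0.993, -0.115, -0.0]
contact_force: [0.6, 0.3, 0.5]
grip_width: 0.0902
grasp_force: 0.0
```

jog_arm:
  targets: [0.2,0.3,0.06,0,0,-0.02,90,0.4,0.6,0.12,0,0,-0.04,90,0.6,0.9,0.17,0,0,-0.062,90]

```text
t: 1.9
eef_pos: [0.5193, -0.0631, 0.4048]
tool_rot: [0.0, 0.987, -0.164, -0.0]
contact_force: [0.5, -0.6, -0.3]
grip_width: 0.0904
grasp_force: 0.0
```

jog_arm:
  targets: [0.2,0.3,0.06,0,0,-0.02,90,0.4,0.6,0.12,0,0,-0.04,90,0.6,0.9,0.17,0,0,-0.062,90,0.6,0.9,0.17,0,0,-0.062,90,0.6,0.9,0.17,0,0,-0.062,90]

```text
t: 2.4
eef_pos: [0.5786, 0.0259, 0.421]
tool_rot: [0.0, 0.978, -0.21, -0.001]
contact_force: [-0.6, 0.3, 0.1]
grip_width: 0.09
grasp_force: 0.0
```

Run:
```python
from h import *
s=state();im=optics.grab_frame("wrist");cv2.imwrite("pics/w1.png",im)
import pickle;pickle.dump(s,open('w1.pkl','wb'))
print(s['t'],s['eef_pos'],s['joint_pos'],Rq(s['tool_rot']).as_matrix().round(3).tolist())
```

```text
2.4 [0.57861674 0.02591229 0.42104471] [ 4.23020448e-02  1.91281557e-01  1.58768961e+00 -3.02310324e-04
  1.36390479e+00  2.03615863e+00] [[0.912, -0.41, -0.001], [-0.41, -0.912, -0.0], [-0.001, 0.001, -1.0]]
```

View pics/w1.png

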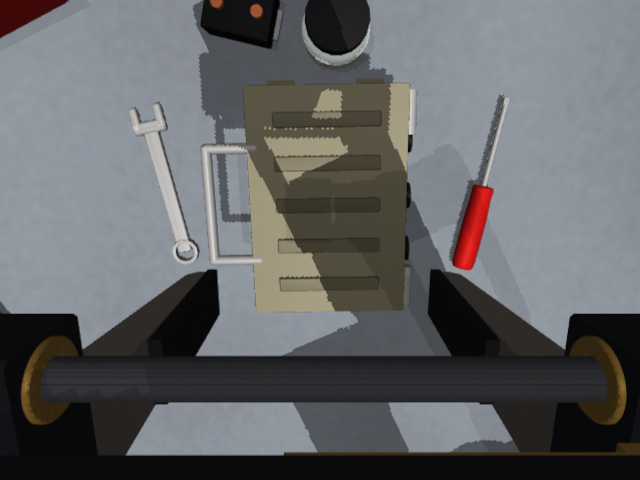

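The wrist view shows the lid corners at (245,87), (409,84), (404,309) and (256,311). The handle bar runs from (206,148) to (214,261), and the view is almost aligned with the case.

Run:
```python
from h import *
import pickle
np.set_printoptions(precision=4,suppress=True)
s=pickle.load(open('w1.pkl','rb'));c=cam("wrist",s)
im=cv2.imread('pics/w1.png')
g=cv2.cvtColor(im,cv2.COLOR_BGR2GRAY).astype(float)
pts=[]
for v in range(160,250,4):   # bar: bright against table shadows
    r=g[v,190:240]; k=np.where(r>max(r.max()-45,150))[0]; pts.append([190+k.mean(),v,len(k)])
pts=np.array(pts);print(pts[::4])
w=ray(c,pts[:,:2],.094); L=cv2.fitLine(w[:,:2].astype(np.float32),cv2.DIST_HUBER,0,.01,.01).ravel()
print("bar yaw",np.degrees(np.arctan2(L[1],L[0])))
e=ray(c,[[206,148],[214,261]],.094);print("bar",e,e.mean(0))
q=ray(c,[[245,87],[409,84],[404,309],[256,311]],.098);print(q,q.mean(0))
for a,b in((0,1),(1,2),(2,3),(3,0)):
    d=q[b]-q[a];print(np.linalg.norm(d),np.degrees(np.arctan2(d[1],d[0])))
```

```text
[[205.  160.    5. ]
 [207.  176.    5. ]
 [208.  192.    5. ]
 [209.5 208.    4. ]
 [210.5 224.    4. ]
 [212.  240.    5. ]]
bar yaw -23.039536
bar [[0.6703 0.105  0.094 ]
 [0.5686 0.1499 0.094 ]] [0.6194 0.1274 0.094 ]
[[ 0.7034  0.0465  0.098 ]
 [ 0.6451 -0.0896  0.098 ]
 [ 0.4441 -0.0052  0.098 ]
 [ 0.5041  0.134   0.098 ]] [0.5742 0.0214 0.098 ]
0.14806059251084808 -113.19343796652771
0.21800731606546297 157.20754257303196
0.15156987957957835 66.65490922490808
0.2176098323374735 -23.715576657709644
```

jog_arm:
  targets: [0.1,0.25,-0.33,0,0,0.012,34,0.2,0.5,-0.66,0,0,0.012,34,0.2,0.5,-1.0,0,0,0.012,34]

```text
t: 2.75
eef_pos: [0.599, 0.0763, 0.3208]
tool_rot: [-0.001, 0.979, -0.201, 0.001]
contact_force: [-0.2, -0.8, -0.8]
grip_width: 0.0679
grasp_force: 0.0
```

jog_arm:
  targets: [0.1,0.25,-0.33,0,0,0,34,0.2,0.515,-0.66,0,0,0,34,0.208,0.515,-1.0,0,0,0,34,0.208,0.515,-1.0,0,0,0,34]

```text
t: 3.15
eef_pos: [0.6166, 0.1257, 0.2171]
tool_rot: [0.002, 0.979, -0.202, -0.004]
contact_force: [-0.7, -0.7, -0.1]
grip_width: 0.0358
grasp_force: 0.0
```

Run:
```python
from h import *
s=state();c=cam("wrist",s)
print(s['t'],s['eef_pos'],s['grip_width'],Rq(s['tool_rot']).as_matrix()[:,0])
cv2.imwrite("pics/w2.png",optics.grab_frame("wrist"))
```

```text
3.15 [0.61660721 0.12572944 0.21707294] 0.03584872120471879 [ 0.91865739 -0.39499415 -0.0069437 ]
```

View pics/w2.png

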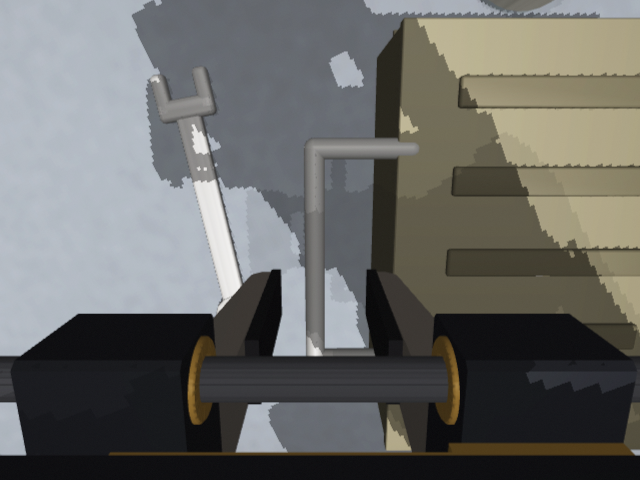

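The bar lies between the fingers, at u≈316 against a finger midpoint of about 323. That offset matches the arm's residual lag, so I go down and close.

jog_arm:
  targets: [0,0,-0.15,0,0,0,34,0,0,-0.3,0,0,0,34,0,0,-0.45,0,0,0,34,0,0,-0.58,0,0,0,34,0,0,-0.58,0,0,0,34,0,0,-0.58,0,0,0,5,0,0,-0.58,0,0,0,5,0,0,-0.58,0,0,0,5,0,0,-0.58,0,0,0,5,0,0,-0.58,0,0,0,5]
  grip_force: 25

```text
t: 4.2
eef_pos: [0.6204, 0.1281, 0.1645]
tool_rot: [-0.001, 0.979, -0.202, 0.001]
contact_force: [2.1, 5.0, -0.9]
grip_width: 0.0093
grasp_force: 25.0
```

```bash
cat >> h.py <<'E'
C=np.array([.5743,.0215,0]);yaw=np.radians(-23.1)-0
EY=np.array([np.cos(yaw),np.sin(yaw),0]);EX=np.array([EY[1],-EY[0],0])
def W(p): p=np.asarray(p); return C+p[...,0:1]*EX+p[...,1:2]*EY+p[...,2:3]*[0,0,1]
def bar(th,y=0): f=th+.021; return W([.075-.19*np.cos(f),y,.09+.19*np.sin(f)])
E
python3 - <<'E'
from h import *
s=state();print(s['t'],s['eef_pos'],s['grip_width'],s['grasp_force'],s['contact_force'])
np.set_printoptions(precision=3,suppress=True)
p=bar(0)
for t in np.arange(0,1.951,.15): print(round(t,2),(bar(t)-bar(0))*10)
E
```

```text
4.2 [0.62039194 0.12808988 0.16446166] 0.009280885122572998 25.00012904405594 [ 2.05721086  5.00170873 -0.86122057]
0.0 [0. 0. 0.]
0.15 [-0.011 -0.025  0.283]
0.3 [-0.038 -0.089  0.56 ]
0.45 [-0.081 -0.19   0.822]
0.6 [-0.139 -0.326  1.066]
0.75 [-0.211 -0.494  1.284]
0.9 [-0.294 -0.69   1.473]
1.05 [-0.388 -0.91   1.628]
1.2 [-0.49  -1.148  1.745]
1.35 [-0.597 -1.4    1.822]
1.5 [-0.708 -1.66   1.858]
1.65 [-0.82  -1.922  1.851]
1.8 [-0.93  -2.18   1.801]
1.95 [-1.036 -2.428  1.71 ]
```

jog_arm:
  targets: [-0.004,-0.01,0.142,0,0,0,5,-0.011,-0.025,0.283,0,0,0,5,-0.023,-0.054,0.423,0,0,0,5,-0.038,-0.089,0.56,0,0,0,5,-0.058,-0.136,0.693,0,0,0,5,-0.081,-0.19,0.822,0,0,0,5]

```text
t: 4.8
eef_pos: [0.6123, 0.1094, 0.2476]
tool_rot: [-0.002, 0.979, -0.202, 0.001]
contact_force: [3.0, 6.0, -0.1]
grip_width: 0.0087
grasp_force: 25.0
```

jog_arm:
  targets: [-0.027,-0.064,0.125,0,0,0,5,-0.058,-0.136,0.244,0,0,0,5,-0.092,-0.217,0.356,0,0,0,5,-0.13,-0.304,0.462,0,0,0,5,-0.17,-0.4,0.56,0,0,0,5,-0.213,-0.5,0.651,0,0,0,5]

```text
t: 5.4
eef_pos: [0.5912, 0.06, 0.3139]
tool_rot: [-0.003, 0.979, -0.202, 0.002]
contact_force: [-0.5, 7.8, 6.7]
grip_width: 0.0088
grasp_force: 25.0
```

jog_arm:
  targets: [-0.046,-0.108,0.081,0,0,0,5,-0.094,-0.22,0.155,0,0,0,5,-0.144,-0.337,0.217,0,0,0,5,-0.196,-0.458,0.272,0,0,0,5,-0.249,-0.583,0.314,0,0,0,5,-0.303,-0.71,0.349,0,0,0,5]

```text
t: 6.0
eef_pos: [0.5599, -0.0126, 0.3478]
tool_rot: [-0.001, 0.979, -0.202, 0.001]
contact_force: [0.1, 2.0, 1.5]
grip_width: 0.0089
grasp_force: 25.0
```

jog_arm:
  targets: [-0.055,-0.13,0.021,0,0,0,5,-0.111,-0.26,0.036,0,0,0,5,-0.167,-0.39,0.035,0,0,0,5,-0.223,-0.522,0.029,0,0,0,5,-0.278,-0.65,0.006,0,0,0,5,-0.333,-0.78,-0.021,0,0,0,5,-0.362,-0.85,-0.043,0,0,0,5,-0.362,-0.85,-0.043,0,0,0,5,-0.362,-0.85,-0.043,0,0,0,5]

```text
t: 6.9
eef_pos: [0.5234, -0.0981, 0.3415]
tool_rot: [-0.0, 0.979, -0.202, -0.0]
contact_force: [-1.6, 4.0, 3.9]
grip_width: 0.0091
grasp_force: 25.0
```

jog_arm:
  targets: [0,0,0,0,0,0,40,0,0,0,0,0,0,40,0,0,0,0,0,0,40,0,0,0.3,0,0,0,40,0,0,0.6,0,0,0,40,0,0,0.8,0,0,0,40]

```text
t: 7.5
eef_pos: [0.5241, -0.0982, 0.4234]
tool_rot: [0.0, 0.979, -0.202, 0.001]
contact_force: [0.2, -0.9, 0.1]
grip_width: 0.0403
grasp_force: 0.0
```

jog_arm:
  targets: [0.16,0.3,0,0,0,0,40,0.33,0.6,0,0,0,0,40,0.5,1.0,0,0,0,0,40]

```text
t: 7.8
eef_pos: [0.5743, 0.0022, 0.4218]
tool_rot: [0.0, 0.979, -0.202, 0.001]
contact_force: [-0.5, 0.2, -0.5]
grip_width: 0.0403
grasp_force: 0.0
```

jog_arm:
  targets: [0.16,0.18,0,0,0,0,40,0.16,0.18,0,0,0,0,40,0.16,0.18,0,0,0,0,40]

```text
t: 8.1
eef_pos: [0.5896, 0.0201, 0.4211]
tool_rot: [0.0, 0.98, -0.201, -0.0]
contact_force: [-0.1, 0.1, 0.9]
grip_width: 0.0399
grasp_force: 0.0
```

Run:
```python
from h import *
import pickle
s=state();im=optics.grab_frame("wrist");cv2.imwrite("pics/w3.png",im);pickle.dump(s,open('w3.pkl','wb'))
c=cam("wrist",s);print(s['t'],s['eef_pos'])
print(W([-.005,.015,.076]),proj(c,W(np.array([[-.005,.015,.08],[-.005,-.07,.08],[-.005,.045,.08]]))))
```

```text
8.1 [0.58956865 0.02008887 0.4211008 ]
[0.59005901 0.02021405 0.076     ] [[322.1029012  199.42175565]
 [322.21987665 279.69049441]
 [322.05893926 169.25500115]]
```

View pics/w3.png

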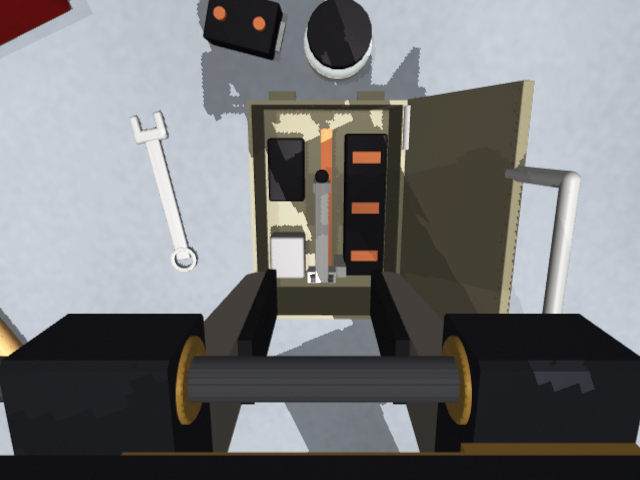

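The stay lies from its pivot at (321,280) to its tip at (322,172), where the model predicts it. The lid leans back on its stop on the right. I tilt the tool 4° away from the lid and pinch the stay from above.

jog_arm:
  targets: [0.01,0.02,-0.33,-0.014,0.006,0,26,0.02,0.04,-0.66,-0.027,0.012,0,26,0.028,0.056,-1.0,-0.041,0.0174,0,26]

```text
t: 8.45
eef_pos: [0.592, 0.0243, 0.3211]
tool_rot: [0.035, 0.979, -0.202, -0.006]
contact_force: [-0.1, -0.3, 0.7]
grip_width: 0.0259
grasp_force: 0.0
```

jog_arm:
  targets: [0,0,-0.3,0,0,0,26,0,0,-0.6,0,0,0,26,0,0,-0.85,0,0,0,26,0,0,-1.0,0,0,0,26,0,0,-1.0,0,0,0,26]

```text
t: 8.95
eef_pos: [0.5912, 0.0247, 0.2199]
tool_rot: [0.035, 0.979, -0.202, -0.009]
contact_force: [0.1, 1.1, -0.0]
grip_width: 0.0264
grasp_force: 0.0
```

jog_arm:
  targets: [0,0,-0.12,0,0,0,26,0,0,-0.24,0,0,0,26,0,0,-0.36,0,0,0,26,0,0,-0.48,0,0,0,26,0,0,-0.54,0,0,0,26,0,0,-0.6,0,0,0,26,0,0,-0.6,0,0,0,26,0,0,-0.6,0,0,0,26]

```text
t: 9.75
eef_pos: [0.5926, 0.0256, 0.1617]
tool_rot: [0.034, 0.979, -0.201, -0.007]
contact_force: [0.7, -0.3, 0.2]
grip_width: 0.0261
grasp_force: 0.0
```

jog_arm:
  targets: [0,0,0,0,0,0,8,0,0,0,0,0,0,8,0,0,0,0,0,0,8,0,0,0,0,0,0,8]
  grip_force: 15

```text
t: 10.15
eef_pos: [0.5931, 0.0265, 0.1622]
tool_rot: [0.033, 0.979, -0.202, -0.006]
contact_force: [1.5, 5.6, 0.2]
grip_width: 0.0137
grasp_force: 15.0
```

Gripped: the width reads 13.7 mm against the stay's 14 mm. I lift it along its arc.

jog_arm:
  targets: [-0.006,0.003,0.106,0,0,0,8,-0.024,0.01,0.21,0,0,0,8,-0.055,0.023,0.311,0,0,0,8,-0.096,0.041,0.408,0,0,0,8,-0.15,0.063,0.497,0,0,0,8,-0.21,0.089,0.579,0,0,0,8,-0.281,0.12,0.652,0,0,0,8,-0.359,0.153,0.715,0,0,0,8,-0.445,0.19,0.766,0,0,0,8,-0.535,0.228,0.807,0,0,0,8,-0.63,0.268,0.834,0,0,0,8,-0.727,0.31,0.848,0,0,0,8]

```text
t: 11.35
eef_pos: [0.5215, 0.057, 0.2487]
tool_rot: [0.033, 0.979, -0.202, -0.004]
contact_force: [3.4, 1.3, 10.8]
grip_width: 0.0137
grasp_force: 15.5
```

jog_arm:
  targets: [-0.098,0.042,-0.001,0,0,0,8,-0.195,0.083,-0.012,0,0,0,8,-0.195,0.083,-0.012,0,0,0,8]

```text
t: 11.65
eef_pos: [0.5011, 0.0656, 0.2479]
tool_rot: [0.033, 0.979, -0.201, -0.004]
contact_force: [-0.8, 1.8, 16.9]
grip_width: 0.0139
grasp_force: 15.3
```

jog_arm:
  targets: [-0.05,0.021,0.01,0,0,0,8,-0.1,0.043,0,0,0,0,8,-0.15,0.064,-0.01,0,0,0,8,-0.15,0.064,-0.01,0,0,0,8]

```text
t: 12.05
eef_pos: [0.4846, 0.0713, 0.2446]
tool_rot: [0.034, 0.979, -0.201, -0.007]
contact_force: [-0.2, -0.8, -0.9]
grip_width: 0.0084
grasp_force: 0.0
```

Run:
```python
from h import *
s=state();print(s['t'],s['eef_pos'],s['contact_force'],s['torque'])
im=optics.grab_frame("side");cv2.imwrite("pics/s4.png",cv2.resize(im[170:320,200:400],None,fx=4,fy=4))
g=s['eef_pos']+Rq(s['tool_rot']).as_matrix()[:,2]*.0854-C
print("grip in case",g@EX,g@EY,g[2])
c=cam("side");P=W(np.array([[-.005,-.07,.076]]+[[-.005,-.07+.115*np.cos(a),.076+.115*np.sin(a)] for a in(1.55,1.75)]))
print((proj(c,P)-[200,170])*4)
```

```text
12.05 [0.4845838  0.07134923 0.24457564] [-0.15218278 -0.80539723 -0.89746955] [ 0.05087845 -0.01420684  0.03352946]
grip in case -0.0046584060758872795 -0.10205070062678623 0.15938632662350033
[[448.3389122  349.92357501]
 [446.65653099 187.85535296]
 [461.47133348 211.13391247]]
```

View pics/s4.png

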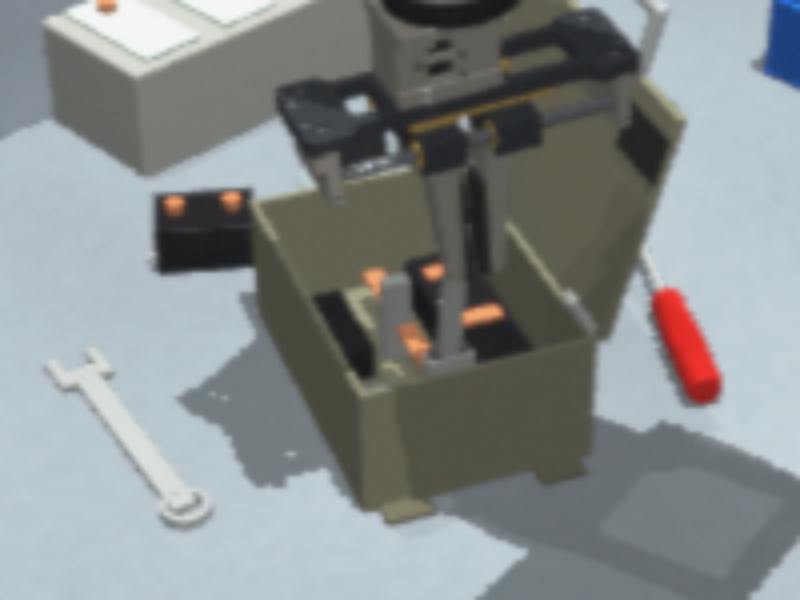

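The fingers slid off the stay at its stop. The stay stands upright behind them, with its base at about (450,350) in the crop. I open, rise and check.

jog_arm:
  targets: [0,0,0,0,0,0,44,0,0,0,0,0,0,44,0,0,0,0,0,0,44,0,0,0,0,0,0,44,0,0,0.25,0,0,0,44,0,0,0.5,0,0,0,44,0,0,0.75,0,0,0,44,0,0,1.0,0.041,-0.0174,0,44,0,0,1.0,0.041,-0.0174,0,44]

```text
t: 13.0
eef_pos: [0.4864, 0.0712, 0.3473]
tool_rot: [-0.002, 0.979, -0.202, 0.003]
contact_force: [-0.8, 0.0, -0.8]
grip_width: 0.0441
grasp_force: 0.0
```

Run:
```python
from h import *
s=state();print(s['t'],s['eef_pos'],s['grip_width'],Rq(s['tool_rot']).as_matrix().round(3).tolist())
a=optics.grab_frame("side")[170:320,220:380]
b=optics.grab_frame("wrist")
cv2.imwrite("pics/s5.png",np.hstack([cv2.resize(a,(400,375)),cv2.resize(b,(400,300)).repeat(1,0) if 0 else cv2.copyMakeBorder(cv2.resize(b,(400,300)),0,75,0,0,0)]))
P=W(np.array([[-.005,-.07,.076]]+[[-.005,-.07+.115*np.cos(a),.076+.115*np.sin(a)] for a in(1.2,1.57,1.75)]))
print((proj(cam("side"),P)-[220,170])*2.5); print(proj(cam("wrist",s),P)*.625+[400,0])
```

```text
13.0 [0.48642456 0.07116508 0.3472789 ] 0.04412077695184304 [[0.918, -0.395, 0.006], [-0.395, -0.918, 0.002], [0.005, -0.004, -1.0]]
[[230.21182012 218.70223438]
 [213.95212251 103.21321197]
 [230.07877279 118.66266288]
 [238.41958343 131.9586953 ]]
[[607.10094581 111.21670471]
 [608.76010323  75.94632316]
 [608.77128485 123.46203145]
 [608.65795005 145.29846996]]
```

View pics/s5.png

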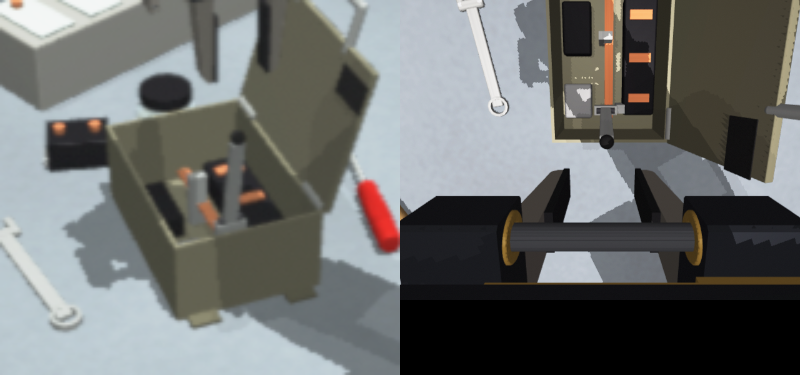

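The stay tip is at (607,142) in the wrist half, against (609,145) predicted at the stop, so the stay is fully up. I go back to the handle.

jog_arm:
  targets: [0,0,0.35,0,0,0,40,0,0,0.75,0,0,0,40,0.09,-0.4,0.75,0,0,0,40,0.18,-0.8,0.75,0,0,0,40]

```text
t: 13.5
eef_pos: [0.5035, -0.0089, 0.4189]
tool_rot: [0.001, 0.98, -0.2, -0.0]
contact_force: [0.1, 0.1, 0.0]
grip_width: 0.0401
grasp_force: 0.0
```

jog_arm:
  targets: [0.1,-0.4,0,0,0,0,40,0.2,-0.89,0,0,0,0,40,0.2,-0.89,0,0,0,0,40,0.2,-0.89,0,0,0,0,40,0.2,-0.89,0,0,0,0,40]

```text
t: 14.0
eef_pos: [0.5229, -0.0968, 0.4181]
tool_rot: [0.0, 0.979, -0.202, -0.001]
contact_force: [-0.6, 0.2, 0.2]
grip_width: 0.04
grasp_force: 0.0
```

Run:
```python
from h import *
s=state();print(s['t'],s['eef_pos'],bar(1.85),(np.array([.5235,-.0981,.3415])-s['eef_pos'])*10)
c=cam("wrist",s);print(proj(c,[bar(1.85,y) for y in(-.05,0,.05)]))
cv2.imwrite("pics/w6.png",optics.grab_frame("wrist"))
```

```text
14.0 [ 0.52287152 -0.09684402  0.4180524 ] [ 0.52283094 -0.09916753  0.27150249] [ 0.00628478 -0.01255979 -0.76552397]
[[325.65662041 333.4853607 ]
 [325.61781327 251.04565734]
 [325.57489049 159.86290923]]
```

View pics/w6.png

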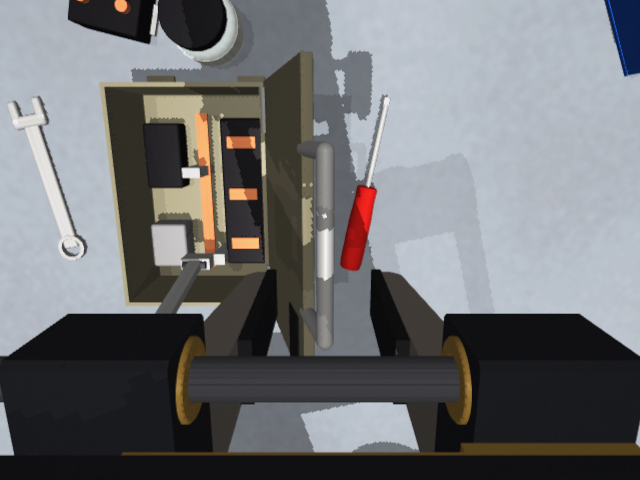

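The bar is at u≈325, between the fingers and as predicted. I descend and grip.

jog_arm:
  targets: [0.003,-0.01,-0.25,0,0,0,40,0.003,-0.01,-0.5,0,0,0,40,0.003,-0.01,-0.65,0,0,0,40,0.003,-0.01,-0.765,0,0,0,40,0.003,-0.01,-0.765,0,0,0,40,0.003,-0.01,-0.765,0,0,0,5,0.003,-0.01,-0.765,0,0,0,5,0.003,-0.01,-0.765,0,0,0,5,0.003,-0.01,-0.765,0,0,0,5,0.003,-0.01,-0.765,0,0,0,5]
  grip_force: 25

```text
t: 15.05
eef_pos: [0.524, -0.0984, 0.3433]
tool_rot: [-0.001, 0.979, -0.202, 0.001]
contact_force: [0.1, 2.8, 3.4]
grip_width: 0.0088
grasp_force: 25.0
```

Run:
```python
from h import *
s=state();print(s['t'],s['eef_pos'],s['grip_width'],s['contact_force'])
np.set_printoptions(precision=3,suppress=True)
g=s['eef_pos']-[0,0,.0694]-C; print(np.pi-np.arctan2(g[2]-.09,g@EX-.075)-.021,np.hypot(g[2]-.09,g@EX-.075))
for a,b in((1.84,1.45),(1.45,1.05),(1.05,.88)):
    print()
    for t in np.linspace(a,b,9 if a-b>.2 else 8)[1:]: print(round(t,3),(bar(t)-bar(a))*10)
```

```text
15.05 [ 0.52396013 -0.09837344  0.3432862 ] 0.008841746775748649 [0.05039894 2.76522109 3.41937926]
1.8404871540151957 0.19193878306553264

1.791 [0.035 0.082 0.024]
1.743 [0.071 0.165 0.044]
1.694 [0.106 0.249 0.06 ]
1.645 [0.142 0.334 0.071]
1.596 [0.179 0.419 0.077]
1.547 [0.215 0.504 0.079]
1.499 [0.251 0.589 0.077]
1.45 [0.288 0.674 0.07 ]

1.4 [ 0.037  0.087 -0.012]
1.35 [ 0.074  0.173 -0.028]
1.3 [ 0.11   0.258 -0.05 ]
1.25 [ 0.146  0.342 -0.075]
1.2 [ 0.181  0.425 -0.106]
1.15 [ 0.216  0.506 -0.14 ]
1.1 [ 0.25   0.586 -0.18 ]
1.05 [ 0.283  0.663 -0.223]

1.026 [ 0.016  0.037 -0.023]
1.001 [ 0.031  0.073 -0.046]
0.977 [ 0.047  0.109 -0.071]
0.953 [ 0.062  0.145 -0.096]
0.929 [ 0.077  0.18  -0.123]
0.904 [ 0.091  0.214 -0.15 ]
0.88 [ 0.106  0.247 -0.178]
```

jog_arm:
  targets: [0.035,0.082,0.024,0,0,0,5,0.071,0.165,0.044,0,0,0,5,0.106,0.249,0.06,0,0,0,5,0.142,0.334,0.071,0,0,0,5,0.179,0.419,0.077,0,0,0,5,0.215,0.504,0.079,0,0,0,5,0.251,0.589,0.077,0,0,0,5,0.288,0.674,0.07,0,0,0,5]

```text
t: 15.85
eef_pos: [0.5529, -0.0305, 0.3496]
tool_rot: [-0.0, 0.979, -0.202, 0.0]
contact_force: [3.6, -2.7, 0.3]
grip_width: 0.009
grasp_force: 25.0
```

jog_arm:
  targets: [0.037,0.087,-0.012,0,0,0,5,0.074,0.173,-0.028,0,0,0,5,0.11,0.258,-0.05,0,0,0,5,0.146,0.342,-0.075,0,0,0,5,0.181,0.425,-0.106,0,0,0,5,0.216,0.506,-0.14,0,0,0,5,0.25,0.586,-0.18,0,0,0,5,0.283,0.663,-0.223,0,0,0,5]

```text
t: 16.65
eef_pos: [0.581, 0.0356, 0.327]
tool_rot: [0.0, 0.979, -0.202, 0.0]
contact_force: [4.0, -1.0, 0.8]
grip_width: 0.0088
grasp_force: 25.0
```

jog_arm:
  targets: [0.016,0.037,-0.023,0,0,0,5,0.031,0.073,-0.046,0,0,0,5,0.047,0.109,-0.071,0,0,0,5,0.055,0.127,-0.083,0,0,0,5,0.062,0.145,-0.096,0,0,0,5,0.062,0.145,-0.096,0,0,0,5,0.062,0.145,-0.096,0,0,0,5]

```text
t: 17.35
eef_pos: [0.5871, 0.0499, 0.3174]
tool_rot: [-0.0, 0.979, -0.202, 0.0]
contact_force: [5.0, -1.3, 0.5]
grip_width: 0.0094
grasp_force: 25.0
```

```bash
cat > q.py <<'E'
from h import *
s=state();print(s['t'],s['eef_pos'],s['grip_width'],s['contact_force'])
g=s['eef_pos']-[0,0,.0694]-C; print(np.pi-np.arctan2(g[2]-.09,g@EX-.075)-.021,np.hypot(g[2]-.09,g@EX-.075))
E
python3 q.py
```

```text
17.35 [0.58707499 0.04993143 0.31742612] 0.009403111042508 [ 4.97352573 -1.30291293  0.49523371]
0.9582395791961565 0.1903760408944963
```

jog_arm:
  targets: [0.004,0.009,-0.007,0,0,0,5,0.008,0.018,-0.013,0,0,0,5,0.011,0.026,-0.02,0,0,0,5,0.015,0.035,-0.027,0,0,0,5,0.015,0.035,-0.027,0,0,0,5,0.015,0.035,-0.027,0,0,0,5]

```text
t: 17.95
eef_pos: [0.5886, 0.0534, 0.3148]
tool_rot: [-0.0, 0.979, -0.202, 0.0]
contact_force: [5.2, -2.5, 0.1]
grip_width: 0.0089
grasp_force: 25.0
```

```bash
python3 q.py
```

```text
17.95 [0.58859987 0.05339952 0.31476054] 0.008864759343718692 [ 5.2170699  -2.48242183  0.08215719]
0.9339059089985481 0.19033231548455892
```

jog_arm:
  targets: [0.004,0.009,-0.007,0,0,0,5,0.008,0.018,-0.013,0,0,0,5,0.008,0.018,-0.013,0,0,0,5,0.008,0.018,-0.013,0,0,0,5]

```text
t: 18.35
eef_pos: [0.5893, 0.0552, 0.3135]
tool_rot: [-0.0, 0.979, -0.202, 0.0]
contact_force: [5.6, -1.3, -0.3]
grip_width: 0.0088
grasp_force: 25.0
```

jog_arm:
  targets: [0.004,0.009,-0.007,0,0,0,5,0.004,0.009,-0.007,0,0,0,5,0.004,0.009,-0.007,0,0,0,5]

```text
t: 18.65
eef_pos: [0.5897, 0.056, 0.3128]
tool_rot: [-0.0, 0.979, -0.202, 0.0]
contact_force: [5.0, -1.6, -0.9]
grip_width: 0.0092
grasp_force: 25.0
```

```bash
python3 q.py
```

```text
18.65 [0.58969469 0.05598574 0.3128342 ] 0.00924272550827935 [ 4.97808047 -1.56895146 -0.8651789 ]
0.9160216658447301 0.19041274353277016
```

jog_arm:
  targets: [0.004,0.009,-0.007,0,0,0,5,0.008,0.018,-0.014,0,0,0,5,0.008,0.018,-0.014,0,0,0,5,0.008,0.018,-0.014,0,0,0,5]

```text
t: 19.05
eef_pos: [0.5904, 0.0577, 0.3114]
tool_rot: [0.0, 0.979, -0.202, -0.0]
contact_force: [4.3, -3.2, 0.4]
grip_width: 0.0092
grasp_force: 25.0
```

jog_arm:
  targets: [0.004,0.009,-0.007,0,0,0,5,0.008,0.018,-0.014,0,0,0,5,0.008,0.018,-0.014,0,0,0,5,0.008,0.018,-0.014,0,0,0,5]

```text
t: 19.45
eef_pos: [0.5909, 0.0586, 0.3107]
tool_rot: [0.001, 0.979, -0.202, -0.0]
contact_force: [0.9, -6.5, 7.1]
grip_width: 0.009
grasp_force: 25.0
```

```bash
python3 q.py
python3 - <<'E'
from h import *
cv2.imwrite("pics/s7.png",cv2.resize(optics.grab_frame("side")[130:320,220:400],None,fx=3,fy=3))
E
```

```text
19.45 [0.59086135 0.05864407 0.31067573] 0.009042823079419273 [ 0.94620087 -6.51208527  7.09096134]
0.8970243573836204 0.1904268976175819
```

View pics/s7.png

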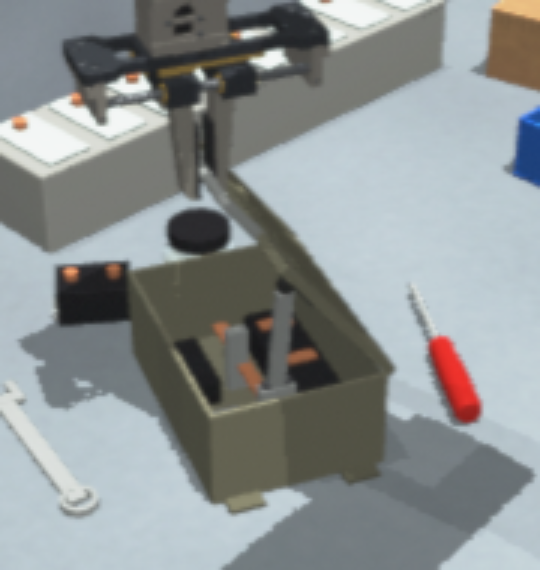

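The lid now bears on the stay tip, with the force up 7 N and the tip at (285,283) against the lid. I ease off slightly, open and retreat upwards.

jog_arm:
  targets: [-0.005,-0.011,0.009,0,0,0,5,-0.005,-0.011,0.009,0,0,0,5]

```text
t: 19.7
eef_pos: [0.5905, 0.058, 0.3112]
tool_rot: [0.0, 0.979, -0.202, -0.0]
contact_force: [4.1, -3.6, 3.0]
grip_width: 0.0092
grasp_force: 25.0
```

jog_arm:
  targets: [0,0,0,0,0,0,14,0,0,0,0,0,0,20,0,0,0,0,0,0,30,0,0,0,0,0,0,36,0,0,0,0,0,0,36,0,0,0,0,0,0,36,0,0,0.2,0,0,0,36,0,0,0.4,0,0,0,36,0,0,0.7,0,0,0,36,0,0,1.0,0,0,0,36,0,0,1.0,0,0,0,36]

```text
t: 20.8
eef_pos: [0.592, 0.0583, 0.4157]
tool_rot: [-0.001, 0.979, -0.202, 0.003]
contact_force: [-0.0, -0.4, -0.2]
grip_width: 0.0358
grasp_force: 0.0
```

Run:
```python
from h import *
s=state();print(s['t'],s['eef_pos'],s['grip_width'],s['contact_force'])
a=optics.grab_frame("side")[130:320,200:400];b=optics.grab_frame("wrist")
cv2.imwrite("pics/s8.png",np.hstack([cv2.resize(a,(400,380)),cv2.copyMakeBorder(cv2.resize(b,(400,300)),0,80,0,0,0)]))
for t in(.9,.92,.95):print(proj(cam("wrist",s),[bar(t,.05),bar(t,0)])*.625+[400,0],(proj(cam("side"),[bar(t,-.05),bar(t,.05)])-[200,130])*2)
```

```text
20.8 [0.59203355 0.05832007 0.41568468] 0.03582104870073011 [-0.02442852 -0.3977768  -0.2349356 ]
[[602.69243849 102.52183919]
 [602.76570993 153.35478993]] [[188.44102024 134.46066405]
 [160.02500072  94.42826394]]
[[605.91621483 102.66814199]
 [605.84877485 153.92752302]] [[190.96383037 132.19895867]
 [162.381487    92.293651  ]]
[[610.9471871  102.88438669]
 [610.65558203 154.77480763]] [[194.82339149 128.87863063]
 [165.98879296  89.16255784]]
```

View pics/s8.png

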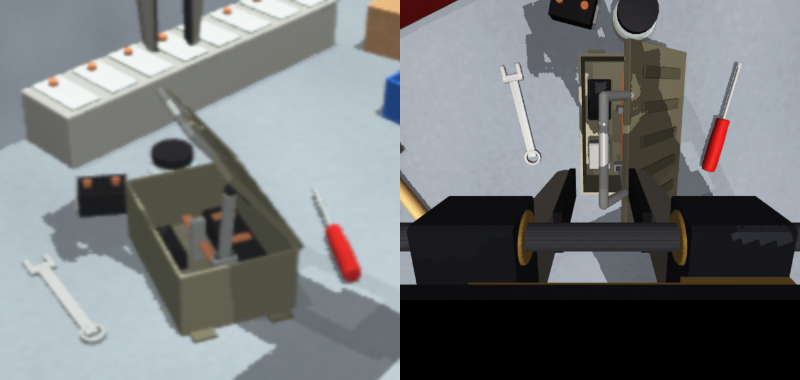

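The lid rests on the stay with its bar at u≈604, which fits about 0.91 rad. The gripper is clear and the wrench, screwdriver, jar and relay look undisturbed, so I hand in.

```bash
python3 -c "
from cell import bot
print(bot.job_done())"
```

```text
the job is handed in; nothing more can be done
None
```

The lid is propped open at about 0.91 rad on the raised stay, the gripper is clear, and the job was handed in at about 21 s; the result wasn't reported back, but in the last pictures the wrench, screwdriver, jar and relay looked undisturbed.

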